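Clip the leak-proof lid onto the sample box of a bench shaker

TASK

The shaker is about to run, so close its sample box leak-tight: put the lid with the blue clips on the box with all the clips still spread, then fold each of the four clips down over the rim, pressing it down and in until it snaps under the rim's lip and stays. Press firmly but with feeling, for a clip cracks at 22 N, and leave the bottle and the petri dishes where they are.

Things in the scene. Friction and masses are not known exactly. Their poses are not given: they have to be found in the camera images.
- shaker: white bench shaker, 200 (x) x 160 mm (y), fixed to the worktop, control panel on its -x face. On it is bolted an open clear box with two tubes in it: inside 140 (x) x 84 mm (y), walls 3 mm, from 60 to 120 mm above the worktop. Origin: middle of the underside, on the worktop; z up.
- rim (a point): middle of the box's mouth at the rim's top face, 120 mm above the worktop; x along the long sides, z up. The white rim flange is 158 (x) x 114 mm (y); its +y and -y edges are a rounded lip of 3 mm radius, centred at y = +-54, z = -3 mm, open below. A grey springy seal stands 2.6 mm above the rim.
- lid: loose white lid with a clear panel, 0.2 kg, 160 (x) x 107 mm (y), starts right way up on the worktop. Origin: middle of the underside of its plug (the 8 mm deep tapered frame below that enters the mouth, about 1.5 mm play each way at its root). Frame underside 8 mm, top 24 mm above it. x along the long sides, z up; a half turn fits as well. Origin relative to rim: -5.5 mm resting on the seal, about -6.9 mm when clipped.
- lid_grip (a point): middle of the blue grip bar on the lid, 35 mm above the lid's origin. The bar is 70 mm long (lid x) and 22 mm wide (lid y: grasp across this); it stands 22 mm above the lid's top, from 24 to 46 mm above the lid's origin.
- nose (a point): clip_1's nose: rounded end (2.5 mm radius) of the hook inside the flap; all clips alike. It must pass under the lip and draw the lid down on the seal: 6 to 15 N near the flap's free edge, from an angle of about 0.35 until it gives way near 0.1 and snaps to 0 for good; let go earlier, it springs back. Push in and a little down, else the lid rides up; the lid also slides sideways in its play.
- clip_1: blue clip flap on the lid, at the -x end of the +y side. Origin: middle of its hinge line, at (-38, 55.5, 21.2) mm in the lid's frame. x along the hinge; when shut, y points away from the lid and z up. A plate 38 mm wide, 2.5 mm thick, reaching to z = -28 mm, inner and outer faces at y = +5 and +7.5 mm.
- clip_2: blue clip flap on the lid, at the +x end of the +y side. Origin: middle of its hinge line, at (38, 55.5, 21.2) mm in the lid's frame. x along the hinge; when shut, y points away from the lid and z up. A plate 38 mm wide, 2.5 mm thick, reaching to z = -28 mm, inner and outer faces at y = +5 and +7.5 mm.
- clip_3: blue clip flap on the lid, at the -x end of the -y side. Origin: middle of its hinge line, at (-38, -55.5, 21.2) mm in the lid's frame. x along the hinge; when shut, y points away from the lid and z up. A plate 38 mm wide, 2.5 mm thick, reaching to z = -28 mm, inner and outer faces at y = +5 and +7.5 mm.
- clip_4: blue clip flap on the lid, at the +x end of the -y side. Origin: middle of its hinge line, at (38, -55.5, 21.2) mm in the lid's frame. x along the hinge; when shut, y points away from the lid and z up. A plate 38 mm wide, 2.5 mm thick, reaching to z = -28 mm, inner and outer faces at y = +5 and +7.5 mm.
- clip_1_hinge (a joint): angle of clip_1: 0 is shut (flap hanging straight down beside the box, nose hooked under the lip), 1.57 is level outward, 2.4 is the most it opens. A light friction holds it where it is left. It starts at 1.5 to 2.0.
- clip_2_hinge (a joint): angle of clip_2: 0 is shut (flap hanging straight down beside the box, nose hooked under the lip), 1.57 is level outward, 2.4 is the most it opens. A light friction holds it where it is left. It starts at 1.5 to 2.0.
- clip_3_hinge (a joint): angle of clip_3: 0 is shut (flap hanging straight down beside the box, nose hooked under the lip), 1.57 is level outward, 2.4 is the most it opens. A light friction holds it where it is left. It starts at 1.5 to 2.0.
- clip_4_hinge (a joint): angle of clip_4: 0 is shut (flap hanging straight down beside the box, nose hooked under the lip), 1.57 is level outward, 2.4 is the most it opens. A light friction holds it where it is left. It starts at 1.5 to 2.0.
- bottle: bystander: the small clear bottle with the blue cap, 57 mm across, 104 mm high. Origin: middle of its underside.
- petri_a: bystander: the lower petri dish, 92 mm across, 16 mm high, stands on the worktop. Origin: middle of its underside.
- petri_b: bystander: the upper petri dish, 92 mm across, 16 mm high, stacked on petri_a. Origin: middle of its underside.

How it is judged (in metres and radians):
On the way:
1. the lid lies square in the box's mouth, on the seal, with all four clips still spread (horizontal distance between lid and rim below 0.005 m and z of lid in the frame of rim below -0.0035 m and angle between the x axis of lid and the x axis of rim, either way round below 0.09 rad and angle between lid's own z axis and vertical below 0.06 rad and value of joint each of clip_1_hinge, clip_2_hinge, clip_3_hinge, clip_4_hinge above 0.7 rad), for 0.2 s.
At the end, for the whole second after the job is handed in: All four clips are shut (each within 0.05 rad of 0) and stay so; the lid is drawn down on the seal, its origin at least 6 mm below the rim's top face, within 5 mm of the middle, square to the box within 0.09 rad, level within 0.06 rad, and at rest (value of joint each of clip_1_hinge, clip_2_hinge, clip_3_hinge, clip_4_hinge below 0.05 rad and horizontal distance between lid and rim below 0.005 m and z of lid in the frame of rim below -0.006 m and angle between the x axis of lid and the x axis of rim, either way round below 0.09 rad and angle between lid's own z axis and vertical below 0.06 rad and linear speed of lid below 0.01 m/s); the robot touches nothing.
It fails at once if the fingers press any clip with more than 22 N (contact force between the fingers and clip_1 above 22 N or contact force between the fingers and clip_2 above 22 N or contact force between the fingers and clip_3 above 22 N or contact force between the fingers and clip_4 above 22 N).
It fails at once if the bottle or a petri dish is moved by more than 20 mm (distance of any of bottle, petri_a, petri_b from where it was at the start of the episode above 0.02 m).
It also fails if it takes over 72 s, if anything falls off the work surface, if the arm or the gripper's body presses on something with over 40 N, if the wrist force passes 120 N, or if a joint passes its speed limit or range.

ROBOT

A 7-joint arm with a two-finger parallel gripper is mounted at the origin on the work surface; the furniture and walls round the work are solid. World frame = base frame: x ahead of the robot, y to its left, z up, the work surface at z = 0. Lengths are in mm, angles in rad, forces in N, time in s.
With the tool pointing down it reaches from about 400 to 875 mm from the base axis. Payload 4.4 kg.
Tool frame: the origin (TCP) lies on the centre line of the jaws, within the pads' length; the fingertips stand 25 mm ahead of it and the grasp point (between the pads) lies 6 mm ahead of it (ctrl.finger_overhang is the distance from the TCP to the fingertips, in mm); z points along the fingers, y is the line along which they close (so a half turn about z gives the same grasp; the last joint's range is limited). The gripper opens to 85 mm and grips with 20 to 120 N. Pads are 22 mm wide; open, the fingers measure 114 mm over their backs; the gripper's body (76 mm by 85 mm) begins 54 mm behind the grasp point. The pads swing forward as they close: fully open they stand 13 mm farther back than shut.
Start: joints at [1.102, 0.628, 0.038, 1.517, -0.027, 0.996, -0.02], TCP at [254.824, -597.982, 256.313] pointing down, gripper open.
Joint ranges: [-3.06, 3.06], [-0.37, 2.12], [-1.25, 1.32], [0.18, 2.47], [-1.1, 4.24], [0.23, 1.98], [-2.94, 2.94]. Speed limits (rad/s): [2.57, 2.57, 3.14, 3.14, 3.14, 3.14, 3.14].

INTERFACE

Orientations are given as [roll, pitch, yaw] about the fixed x, y, z axes, in that order (R = Rz(yaw) Ry(pitch) Rx(roll)).
In Python, from cell import ctrl gives the robot as it stands. The module is installed in compiled form; this text tells all that it offers.
- The arm moves only by the tool play_rows, never from a script. Its argument "targets" is a list of rows, each a list of 5 numbers: the closure, from 0 (fully open) to 1 (shut), then the shift along the tool's x, y, z in cm, then the turn about the tool's z in degrees. In form: [[gripper, dx, dy, dz, spin], ...]. A call has 1 to 10 rows; each row is the pose to reach, as a shift and turn from the pose commanded when the call began, along the tool's axes at that moment; what a row does not reach only later rows make up. A row lasts 1/10 s, in which the tool goes at most 50 mm and 8.59 degrees, less where a joint would pass 70% of its speed; a pose out of reach is approached as far as the arm can. A call with a gripper value outside its range is refused whole. The fingers move at their own pace and stop on an object; the grip force is fixed at half the most. Time passes only in rows, so rows that repeat a pose let the fingers close. It gives the time, the measured TCP pose, the force, the opening and the grip force at its end, in the units of the state.
- ctrl.read_state(): the state, without advancing time (a new reading comes with each control period).
- ctrl.get_image(name): name is "scene" or "top" or "wrist"; returns (picture, depth): 400x640x3 uint8, red, green, blue; 400x640 float32, mm along the optical axis (not along the pixel's ray), 0 where there is no reading.
- ctrl.calibration(name): a dict with "vfov" (degrees; the focal length in pixels is half the picture's height over the tangent of half this angle, whatever the lens; pixels are square), "cx", "cy" (the principal point, pixels), "k1" (the pictures are not rectified: a ray, as slopes to the right and down, at radius r is drawn at 1 + k1 r^2 times it, then the intrinsics apply), "extrinsics" (4x4, takes a point from camera to world coordinates); the wrist camera has in their place "mount" (4x4, takes a point from camera to tool coordinates, whose origin is the TCP and whose axes are the flange's). Camera axes: x right, y down, z forward; pixel columns grow to the right and rows downward; lengths in mm; the calibration is good to about 2 mm. A picture is of the moment at which its call begins: read the wrist's pose just before it. calibration takes no time and is no camera call.
- ctrl.finish_job(): hands the job in; it is judged then, once.
Trained networks look in the newest picture that a camera, given by its name, has taken for a name from the list of things; names that differ only in an ending like _2 or _b are one class to them, and where a whole thing is asked for, a point or a joint stands for the part that bears it (a point fixed in the world has none). Each returns a list of dicts, best first, with "confidence" (0 to 1); they miss things now and then, are a little off and sometimes report something else, mostly with a low value. They report only what shows in the picture. A call takes as long as a camera call.
- ctrl.search_frame(camera, name): "bbox" ([left, top, right, bottom] in pixels, round what is visible of it).
- ctrl.trace(camera, name): "pixels" (400x640 bool, what is visible of it) and "bbox" ([left, top, right, bottom] in pixels, round what is visible of it).
The state is a dict: "clock": time; "qpos": joint angles; "qd": joint speeds; "tau": joint torques, N m; "eef_pos": TCP position; "tool_rot": TCP orientation; "force": force on the tool from outside, world axes, zero at the start; "torque": the same for the moment, N m; "width": finger opening in mm; "gripper_force": force on a finger pad.
Only numpy, scipy, OpenCV 4.12 (cv2) and the standard library are available. Lean on these libraries where they do the work, as an engineer would, in place of code of your own. Each camera call takes 0.05 s, during which the arm holds its last target. There are 200 camera calls.

## Working session

There is one attempt and no reset: what is moved stays moved. The work goes in short steps, Python scripts to look and compute and a tool call to move; the robot and the scene stay as the last step left them, time stands still between calls to the robot, and variables do not carry over. Pictures are saved under pics/ and viewed, at most 13 in all, crops included, and the job is handed in when it is done.

Besides the shell and the picture viewer there is one more tool, called after ">>>" as name([rows], argument=value, ...), one row to a line, values as JSON. play_rows: Moves the arm, as the interface text tells. Its arguments: {"type":"object","properties":{"targets":{"type":"array"}},"required":["targets"]}

```bash
mkdir -p pics; cat > h.py <<'E'
import numpy as np, cv2
from cell import ctrl
from scipy.spatial.transform import Rotation as R
np.set_printoptions(precision=2,suppress=True)
def tcp(s=None):
    s=s or ctrl.read_state(); T=np.eye(4); T[:3,:3]=R.from_euler('xyz',s['tool_rot']).as_matrix(); T[:3,3]=s['eef_pos']; return T
def cam(n,s=None):
    c=ctrl.calibration(n); f=200/np.tan(np.radians(c['vfov'])/2)
    E=np.array(c['extrinsics']) if 'extrinsics' in c else tcp(s)@np.array(c['mount'])
    return c,np.array([[f,0,c['cx']],[0,f,c['cy']],[0,0,1.]]),E
def pts(n,depth,mask=None,s=None):
    c,K,E=cam(n,s)
    m=(depth>0) if mask is None else mask&(depth>0)
    v,u=np.nonzero(m)
    p=cv2.undistortPoints(np.stack([u,v],1).astype(float)[:,None],K,np.array([c['k1'],0,0,0.]))[:,0] if len(u) else np.zeros((0,2))
    z=depth[m]; P=np.c_[p*z[:,None],z]
    return P@E[:3,:3].T+E[:3,3],np.stack([u,v],1)
def save(n,img): cv2.imwrite('pics/'+n,img[...,::-1])
E
python3 - <<'E'
from h import *
print(ctrl.read_state())
a,d=ctrl.get_image('scene');b,e=ctrl.get_image('top')
np.savez('t0.npz',a=a,d=d,b=b,e=e)
save('s0.png',a);save('t0.png',b)
for n in ['scene','top']:
  print(n,ctrl.calibration(n))
  for o in ['lid','shaker','clip_1','lid_grip','bottle','petri_a']:
    for r in ctrl.search_frame(n,o): print(n,o,r['bbox'],round(r['confidence'],2))
E
```

```text
{'clock': 0.0, 'qpos': array([ 1.1 ,  0.63,  0.04,  1.52, -0.03,  1.  , -0.02]), 'qd': array([-0., -0.,  0.,  0., -0., -0., -0.]), 'tau': array([  0.  , -56.34,   1.23, -19.34,   0.01,   0.01,   0.  ]), 'eef_pos': array([ 254.63, -597.41,  255.38]), 'tool_rot': array([-3.14, -0.  ,  0.4 ]), 'force': array([-0.03,  0.48,  0.42]), 'torque': array([-0.04, -0.02, -0.02]), 'gripper_force': 0.0, 'width': 85.6280542025903}
scene {'vfov': 53.21085695121787, 'cx': 319.50468240309874, 'cy': 201.9637111363863, 'k1': -0.08129915916603743, 'extrinsics': array([[  -0.58,   -0.39,    0.72, -173.83],
       [  -0.81,    0.3 ,   -0.5 ,  471.46],
       [  -0.02,   -0.87,   -0.49,  494.51],
       [   0.  ,    0.  ,    0.  ,    1.  ]])}
scene lid [211.9, 212.0, 303.7, 274.3] 0.71
scene shaker [300.7, 152.5, 403.2, 229.9] 0.63
scene clip_1 [269.3, 212.9, 287.6, 230.1] 0.68
scene clip_1 [209.5, 233.7, 228.9, 250.0] 0.59
scene clip_1 [227.4, 253.9, 247.4, 266.5] 0.57
scene clip_1 [287.4, 226.8, 305.2, 241.5] 0.53
scene lid_grip [211.0, 212.4, 306.6, 275.9] 0.83
scene lid_grip [414.2, 174.2, 440.5, 225.6]
[... 161 characters left out ...]
 47.06763963819971, 'cx': 310.7336617120499, 'cy': 200.61017087976273, 'k1': -0.010882940302962212, 'extrinsics': array([[  -0.  ,   -0.99,    0.11,  315.84],
       [  -1.  ,    0.  ,   -0.02,   43.81],
       [   0.02,   -0.11,   -0.99, 1043.05],
       [   0.  ,    0.  ,    0.  ,    1.  ]])}
top lid [194.8, 153.9, 274.7, 223.4] 0.67
top shaker [306.5, 133.4, 400.1, 239.3] 0.95
top clip_1 [261.5, 193.7, 272.8, 215.0] 0.71
top clip_1 [202.5, 198.8, 213.4, 210.3] 0.67
top clip_1 [261.4, 159.7, 274.5, 180.0] 0.59
top clip_1 [202.2, 160.4, 215.5, 179.1] 0.52
top lid_grip [196.7, 154.3, 274.2, 224.9] 0.73
top bottle [393.3, 229.9, 420.6, 257.7] 0.74
top petri_a [193.8, 241.0, 232.4, 283.6] 0.73
```

```bash
python3 - <<'E'
from h import *
z=np.load('t0.npz')
b=z['b'][120:300,170:440]; save('t0c.png',cv2.resize(b,None,fx=2.96,fy=2.96,interpolation=cv2.INTER_CUBIC))
b=z['a'][130:340,190:460]; save('s0c.png',cv2.resize(b,None,fx=2.8,fy=2.8,interpolation=cv2.INTER_CUBIC))
E
```

```text
(no output)
```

View pics/t0c.png

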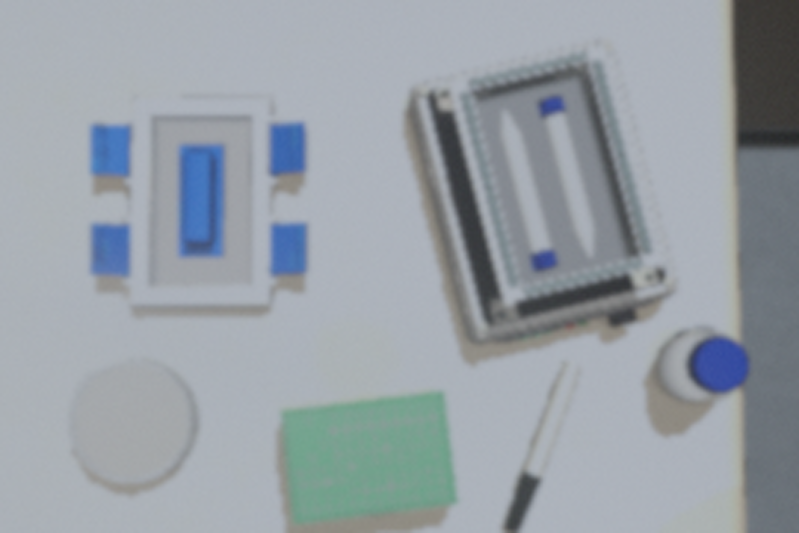

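View pics/s0c.png

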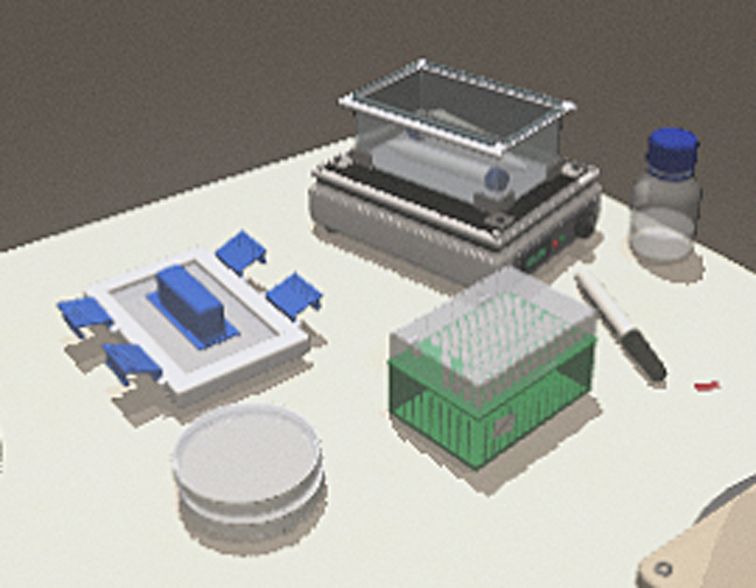

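The top view shows the lid (full-image pixels about 202-273, 152-223) with its bar along world x and all clips spread. The shaker and box are right of it (306-400, 133-240), turned about 15°, with the bottle at (405, 243) and the dishes at (215, 262). The scene view agrees.

```bash
python3 - <<'E'
from h import *
z=np.load('t0.npz')
for n,i,d in [('scene','a','d'),('top','b','e')]:
    P,uv=pts(n,z[d]); C=z[i][uv[:,1],uv[:,0]].astype(int)
    blue=(C[:,2]-C[:,0]>60)
    x=P[blue]; x=x[(x[:,1]>0)]
    g=x[(x[:,2]>38)]
    print(n,'bluehi',len(g),g.mean(0) if len(g) else '', 'z pct',np.percentile(x[:,2],[5,50,95]))
    m=(g[:,2]>42)&(g[:,2]<52)
    print(cv2.minAreaRect(g[m][:,:2].astype(np.float32)))
    print(cv2.minAreaRect(x[:,:2].astype(np.float32)))
    # rim: points z 112..128
    r=P[(P[:,2]>112)&(P[:,2]<130)&(P[:,1]>-250)&(P[:,1]<150)&(P[:,0]>300)]
    print('rim',len(r),np.median(r,0),cv2.minAreaRect(r[:,:2].astype(np.float32)))
    for o in ['bottle','petri_a','shaker']:
        pass
    w=P[(P[:,2]>18)&(P[:,2]<30)&~blue]; w=w[(abs(w[:,0]-g[:,0].mean())<90)&(abs(w[:,1]-g[:,1].mean())<62)]
    print('lid',len(w),cv2.minAreaRect(w[:,:2].astype(np.float32)))
print(ctrl.calibration('wrist'))
E
```

```text
scene bluehi 442 [479.83 309.24  82.15] z pct [ 23.79  36.07 128.97]
((460.9991455078125, 154.677490234375), (65.98795318603516, 87.89678955078125), 2.3574612140655518)
((442.9168395996094, 287.84088134765625), (203.9773712158203, 395.8412780761719), 2.534607410430908)
rim 1684 [615.44 -44.76 120.91] ((530.4265747070312, -49.403289794921875), (399.75604248046875, 310.1268005371094), 89.81156921386719)
lid 276 ((456.0639953613281, 311.0060119628906), (107.9951400756836, 125.80883026123047), 3.127483606338501)
top bluehi 1051 [501.59 354.78  96.73] z pct [ 23.14  42.32 130.08]
((464.9991455078125, 179.73239135742188), (63.08203887939453, 160.57826232910156), 38.73884963989258)
((472.9087829589844, 297.01727294921875), (391.667236328125, 126.58956146240234), 83.10592651367188)
rim 2198 [506.52 -66.25 121.21] ((527.3604736328125, -50.31092834472656), (307.9344482421875, 399.40325927734375), 0.08847697824239731)
lid 429 ((496.50439453125, 391.7126159667969), (179.355712890625, 59.90618133544922), 14.91180419921875)
{'vfov': 59.14479619213046, 'cx': 317.2756333249407, 'cy': 196.01225741140544, 'k1': -0.029944795213423577, 'mount': array([[   0.  ,   -0.96,   -0.28,   70.11],
       [   1.  ,    0.  ,    0.  ,    0.93],
       [  -0.  ,   -0.28,    0.96, -116.03],
       [   0.  ,    0.  ,    0.  ,    1.  ]])}
```

```bash
python3 - <<'E'
from h import *
z=np.load('t0.npz')
def rect(x): return cv2.minAreaRect(x[:,:2].astype(np.float32))
P,uv=pts('top',z['e']); C=z['b'][uv[:,1],uv[:,0]].astype(int)
B=lambda l,t,r,b:(uv[:,0]>=l)&(uv[:,0]<=r)&(uv[:,1]>=t)&(uv[:,1]<=b)
L=B(195,145,280,230); blue=C[:,2]-C[:,0]>60
x=P[L&blue]; print('blue all',rect(x),np.percentile(x[:,2],[1,50,99]))
g=P[L&blue&(abs(uv[:,0]-237)<12)]; print('bar',np.percentile(g[:,2],[5,50,95]),rect(g[g[:,2]>40]))
for a,b in [(203,165),(203,205),(270,170),(270,205)]:
    k=P[L&blue&(abs(uv[:,0]-a)<13)&(abs(uv[:,1]-b)<18)]; print('clip',k.mean(0),k.min(0),k.max(0))
w=P[L&~blue&(P[:,2]>15)&(P[:,2]<35)]; print('lidtop',rect(w),np.median(w,0))
S=B(300,125,405,250); r=P[S&(P[:,2]>110)&(P[:,2]<135)]; print('rim',len(r),rect(r),np.median(r,0))
s=P[S&(P[:,2]>40)&(P[:,2]<65)]; print('shaker',rect(s))
for n,bx in [('bottle',(390,225,425,262)),('petri',(190,238,235,286))]:
    k=P[B(*bx)&(P[:,2]>12)]; print(n,k.mean(0),k.max(0),k.min(0))
P,uv=pts('scene',z['d'])
r=P[B(300,140,405,230)&(P[:,2]>112)&(P[:,2]<130)]; print('rim scene',len(r),rect(r))
E
```

```text
blue all ((460.3940124511719, 187.08572387695312), (112.8241958618164, 158.48968505859375), 0.740215539932251) [20.43 34.08 49.97]
bar [21.23 44.36 48.92] ((459.49224853515625, 186.98651123046875), (67.51984405517578, 22.40475082397461), 0.5102134346961975)
clip [496.62 253.36  31.66] [478.55 240.2   25.65] [516.02 266.96  38.33]
clip [421.85 251.    33.76] [403.21 238.95  24.34] [439.42 263.86  43.02]
clip [497.9  120.5   34.29] [479.17 108.21  25.02] [515.96 133.94  42.55]
clip [421.94 119.34  33.43] [404.98 107.86  25.88] [439.36 131.04  40.97]
lidtop ((459.04052734375, 187.67556762695312), (159.83021545410156, 160.4569549560547), 1.414052963256836) [456.21 187.36  22.16]
rim 1596 ((465.8536071777344, -69.86819458007812), (163.4252166748047, 114.46134948730469), 13.8866548538208) [466.41 -72.43 121.19]
shaker ((432.27093505859375, -77.59576416015625), (263.9180603027344, 159.31393432617188), 14.643887519836426)
bottle [ 333.12 -176.83   80.05] [ 362.29 -157.04  109.18] [ 306.27 -204.48   12.27]
petri [294.64 233.81  32.96] [339.82 281.    38.6 ] [250.07 189.87  12.1 ]
rim scene 882 ((530.073974609375, -61.18632507324219), (299.8648376464844, 131.00511169433594), 7.452175140380859)
```

>>> play_rows([
  [0.4, 40, -40, -4.5, 9],
  [0.4, 40, -40, -4.5, 9],
  [0.4, 40, -40, -4.5, 9],
  [0.4, 40, -40, -4.5, 9],
  [0.4, 40, -40, -4.5, 9],
  [0.4, 40, -40, -4.5, 9],
  [0.4, 40, -40, -4.5, 9],
  [0.4, 40, -40, -4.5, 9],
  [0.4, 40, -40, -4.5, 9],
  [0.4, 40, -40, -4.5, 9],
])

```text
clock: 1.7
eef_pos: [441.5, -133.7, 296.6]
tool_rot: [3.141, -0.001, 0.245]
force: [0.9, -0.4, -0.4]
width: 51.2
gripper_force: 0.0
```

```bash
cat >> h.py <<'E'
def go(x,y,z,yaw=None):
    T=tcp(); d=T[:3,:3].T@(np.array([x,y,z])-T[:3,3])/10
    cy=np.arctan2(T[1,0],T[0,0]); print('state',T[:3,3],'yaw',cy,'-> shift cm',d,'spin',0 if yaw is None else np.degrees(cy-yaw))
E
python3 -c "
from h import *
go(466,-70,300,.243); print(ctrl.finger_overhang, ctrl.read_state()['width'],ctrl.read_state()['qpos'])"
```

```text
state [ 441.49 -133.73  296.57] yaw 0.2454999425880109 -> shift cm [ 3.93 -5.59 -0.34] spin 0.14323615931803663
25.0 51.179130182959895 [ 0.23  0.31  0.01  1.97 -0.    0.86 -1.09]
```

>>> play_rows([
  [0.4, 4, -5.6, -0.3, 0],
  [0.4, 4, -5.6, -0.3, 0],
  [0.4, 4, -5.6, -0.3, 0],
  [0.4, 4, -5.6, -0.3, 0],
])

```text
clock: 2.1
eef_pos: [465.9, -72.0, 299.0]
tool_rot: [3.141, 0.0, 0.246]
force: [-0.8, -1.2, -0.5]
width: 51.3
gripper_force: 0.0
```

```bash
python3 - <<'E'
from h import *
s=ctrl.read_state(); a,d=ctrl.get_image('wrist'); np.savez('w1.npz',a=a,d=d,T=tcp(s)); save('w1.png',a)
P,uv=pts('wrist',d,None,s)
r=P[(P[:,2]>112)&(P[:,2]<130)&(abs(P[:,0]-466)<130)&(abs(P[:,1]+70)<130)]
print(tcp(s)[:3,3],s['tool_rot'],len(r),cv2.minAreaRect(r[:,:2].astype(np.float32)),np.percentile(r[:,2],[5,50,95]))
E
```

```text
[465.85 -72.02 299.  ] [3.14 0.   0.25] 8484 ((466.91748046875, -70.690673828125), (162.762451171875, 114.37417602539062), 13.999326705932617) [116.04 118.89 121.55]
```

View pics/w1.png

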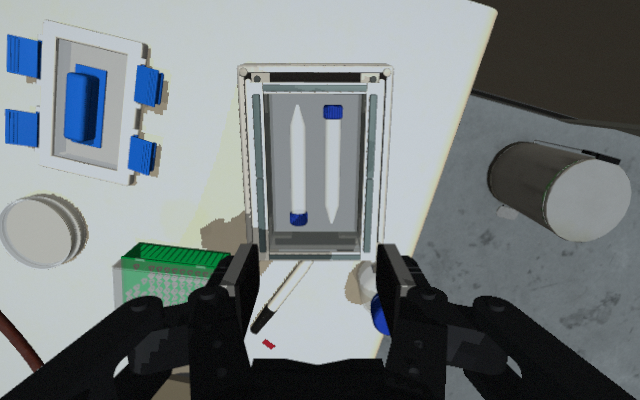

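The wrist view shows the box's mouth centred near (315, 165), with the lid at upper left (95, 100). The box is clear, and the fingertips just touch the rim's lower edge in the picture.

```bash
python3 - <<'E'
from h import *
z=np.load('w1.npz'); c,K,_=cam('wrist'); 
d=z['d']; E=z['T']@np.array(c['mount'])
v,u=np.nonzero(d>0); p=cv2.undistortPoints(np.stack([u,v],1).astype(float)[:,None],K,np.array([c['k1'],0,0,0.]))[:,0]
P=np.c_[p*d[d>0][:,None],d[d>0]]@E[:3,:3].T+E[:3,3]
r=P[(P[:,2]>114)&(P[:,2]<126)&(abs(P[:,0]-466)<130)&(abs(P[:,1]+70)<130)]
for deg in [13.5,14,14.5]:
    t=np.radians(deg); q=(r[:,:2]-[466.9,-70.7])@np.array([[np.cos(t),-np.sin(t)],[np.sin(t),np.cos(t)]])
    print(deg)
    for k in range(2):
        o=q[:,1-k]
        for sl in [(-25,25)] if k==0 else [(-50,-20),(-20,20),(20,50)]:
            x=q[(o>sl[0])&(o<sl[1]),k]
            h,e=np.histogram(x,np.arange(-90,91,1.5)); n=np.nonzero(h>3)[0]
            neg=x[x<0];pos=x[x>0]
            print('xy'[k],sl,'outer',np.percentile(neg,2),np.percentile(pos,98),'inner',np.percentile(neg,98),np.percentile(pos,2),len(neg),len(pos))
E
```

```text
13.5
x (-25, 25) outer -78.3260380557958 78.3351792856292 inner -69.70117754895138 69.51369453717918 557 743
y (-50, -20) outer -56.66168475287648 56.17261196825015 inner -42.26819658011178 41.72617801191652 534 538
y (-20, 20) outer -56.47386747546911 56.58236984263347 inner -41.95584956393585 42.04373053682202 786 790
y (20, 50) outer -56.110942088370024 56.95846441376915 inner -41.724577405092006 42.41973821907704 654 652
14
x (-25, 25) outer -78.30144421438844 78.20809841551312 inner -69.70885468910829 69.62026530744184 551 743
y (-50, -20) outer -56.36983985510796 56.49579503070749 inner -41.953394179572044 42.06544952860848 534 536
y (-20, 20) outer -56.4658990074278 56.50058096438075 inner -41.95486966819162 42.0781986820743 793 788
y (20, 50) outer -56.38816538961008 56.65382675470714 inner -42.04608363440847 42.095908845735806 654 657
14.5
x (-25, 25) outer -78.36905525634658 78.27140796938858 inner -69.64856316237014 69.56016031160262 554 743
y (-50, -20) outer -56.00885758129693 56.85885083775647 inner -41.6060596292519 42.3500745998978 540 534
y (-20, 20) outer -56.46782157398856 56.54550911808613 inner -41.980124508767524 42.02859102467617 788 790
y (20, 50) outer -56.66906133780694 56.362201412055796 inner -42.35464164082718 41.80360441031296 656 648
```

```bash
python3 -c "
from h import *
go(460,187,300-74,.01)"
```

```text
state [465.59 -72.85 298.93] yaw 0.24415423344612955 -> shift cm [  5.74 -25.35   7.27] spin 13.416049331584244
```

>>> play_rows([
  [0.4, 5.7, -25.3, 7.3, 13.4],
  [0.4, 5.7, -25.3, 7.3, 13.4],
  [0.4, 5.7, -25.3, 7.3, 13.4],
  [0.4, 5.7, -25.3, 7.3, 13.4],
  [0.4, 5.7, -25.3, 7.3, 13.4],
  [0.4, 5.7, -25.3, 7.3, 13.4],
  [0.4, 5.7, -25.3, 7.3, 13.4],
  [0.4, 5.7, -25.3, 7.3, 13.4],
  [0.4, 5.7, -25.3, 7.3, 13.4],
])

```text
clock: 3.05
eef_pos: [460.5, 185.1, 226.2]
tool_rot: [3.14, -0.0, 0.008]
force: [-0.4, 0.8, 0.4]
width: 51.2
gripper_force: 0.0
```

```bash
cat > lid.py <<'E'
from h import *
import sys
s=ctrl.read_state(); a,d=ctrl.get_image('wrist'); np.savez(sys.argv[1]+'.npz',a=a,d=d,T=tcp(s)); save(sys.argv[1]+'.png',a)
P,uv=pts('wrist',d,None,s); C=a[uv[:,1],uv[:,0]].astype(int); blue=C[:,2]-C[:,0]>60
N=abs(P[:,0]-460)<110; N&=abs(P[:,1]-187)<100
g=P[N&blue&(P[:,2]>39)&(abs(P[:,1]-187)<30)]; print('bar',cv2.minAreaRect(g[:,:2].astype(np.float32)),np.percentile(g[:,2],[5,50,95]))
w=P[N&~blue&(P[:,2]>18)&(P[:,2]<30)]; print('lid',cv2.minAreaRect(w[:,:2].astype(np.float32)),np.percentile(w[:,2],[5,50,95]))
x=w[abs(w[:,1]-187)<20,0]; y=w[abs(w[:,0]-460)<15,1]; print('x',np.percentile(x,[2,98]),'y',np.percentile(y,[2,98]))
go(460,187,54,.01)
E
python3 lid.py w2
```

```text
bar ((460.5625, 186.05706787109375), (69.2160415649414, 21.95689582824707), 0.7371637225151062) [41.53 44.05 45.37]
lid ((460.68634033203125, 186.43719482421875), (159.56802368164062, 156.70834350585938), 0.4523738920688629) [18.2  21.9  23.36]
x [383.03 540.26] y [131.58 239.96]
state [460.5  185.32 226.34] yaw 0.007916109638645532 -> shift cm [-0.06 -0.18 17.23] spin -0.11939812267360309
```

View pics/w2.png

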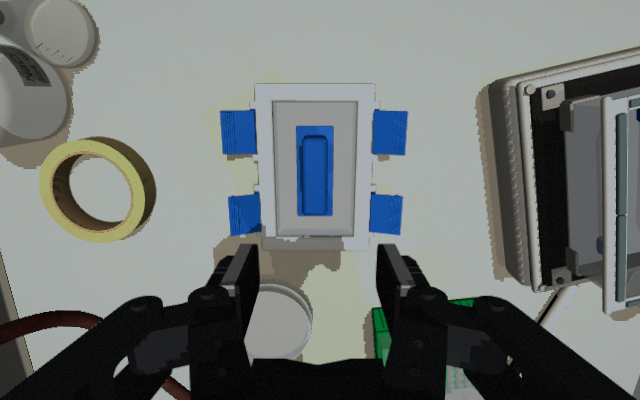

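The lid sits centred at (315, 167) with all four clips spread, and the measured lid centre is about (460.6, 186.2). Next I descend and grip.

>>> play_rows([
  [0.4, 0, -0.1, 5, 0],
  [0.4, 0, -0.1, 10, 0],
  [0.4, 0, -0.1, 13, 0],
  [0.4, 0, -0.1, 15, 0],
  [0.4, 0, -0.1, 17.3, 0],
  [0.4, 0, -0.1, 17.3, 0],
  [0.4, 0, -0.1, 17.3, 0],
])

```text
clock: 3.8
eef_pos: [460.3, 187.6, 53.4]
tool_rot: [3.141, -0.0, 0.01]
force: [0.5, -0.7, 0.5]
width: 51.1
gripper_force: 0.0
```

>>> play_rows([
  [0.9, 0, 0, 0, 0],
  [0.9, 0, 0, 0, 0],
  [0.9, 0, 0, 0, 0],
  [0.9, 0, 0, 0, 0],
  [0.9, 0, 0, 0, 0],
  [0.9, 0, 0, 0, 0],
])

```text
clock: 4.4
eef_pos: [460.7, 188.7, 54.5]
tool_rot: [-3.141, -0.002, 0.011]
force: [-0.2, -0.3, 5.7]
width: 20.7
gripper_force: 58.8
```

>>> play_rows([
  [0.9, 0, 0, -1, 0],
  [0.9, 0, 0, -3, 0],
  [0.9, 0, 0, -7, 0],
  [0.9, 0, 0, -12, 0],
  [0.9, 0, 0, -15, 0],
  [0.9, 0, 0, -15, 0],
  [0.9, 0, 0, -15, 0],
])

```text
clock: 5.1
eef_pos: [459.6, 188.7, 203.8]
tool_rot: [-3.141, -0.001, 0.012]
force: [-1.3, 0.1, -2.3]
width: 20.6
gripper_force: 59.4
```

```bash
python3 - <<'E'
from h import *
s=ctrl.read_state(); a,d=ctrl.get_image('wrist'); T=tcp(s); np.savez('w3.npz',a=a,d=d,T=T); save('w3.png',a)
print(s['width'],s['force'],s['gripper_force'])
P,uv=pts('wrist',d,None,s); Q=(P-T[:3,3])@T[:3,:3]  # tool coords
C=a[uv[:,1],uv[:,0]].astype(int); blue=C[:,2]-C[:,0]>60
w=Q[(~blue)&(Q[:,2]>22)&(Q[:,2]<40)&(abs(Q[:,0])<100)&(abs(Q[:,1])<62)&(Q[:,0]>-10)]
A=np.c_[w[:,:2],np.ones(len(w))]; print('plane',np.linalg.lstsq(A,w[:,2],rcond=None)[0],len(w))
for lo,hi in [(0,15),(15,30),(30,45),(45,65),(65,78)]:
    y=w[(w[:,0]>lo)&(w[:,0]<hi),1]; print(lo,np.percentile(y,[1,99]))
x=w[abs(w[:,1])<45,0]; print('xmax',np.percentile(x,[99,99.8]))
for sg in (-1,1):
    x=w[(w[:,1]*sg>20)&(w[:,1]*sg<45),0]; print(sg,np.percentile(x,99.5))
go(466.9,-70.7,T[2,3],.2443)
E
```

```text
20.628512676744435 [-1.26  0.12 -2.29] 59.38223898410797
plane [-0.02  0.   35.67] 40302
0 [-53.01  55.62]
15 [-52.67  54.47]
30 [-52.26  53.38]
45 [-52.72  55.65]
65 [-50.02  52.86]
xmax [79.15 79.63]
-1 79.5265300326332
1 79.56470059673501
state [458.95 188.34 202.64] yaw 0.011936467846805908 -> shift cm [ 0.49 25.91 -0.11] spin -13.313449705130424
```

View pics/w3.png

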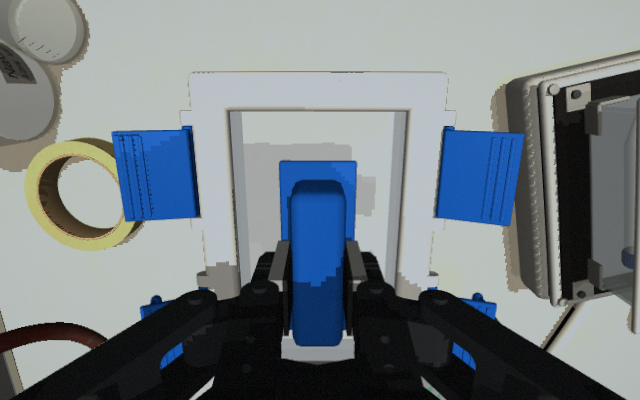

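```bash
python3 - <<'E'
from h import *
c,K,_=cam('wrist')
for f,(lo,hi) in [('w2',(190,210)),('w3',(26,40))]:
    z=np.load(f+'.npz'); d=z['d']; M=np.array(c['mount'])
    v,u=np.nonzero(d>0); p=cv2.undistortPoints(np.stack([u,v],1).astype(float)[:,None],K,np.array([c['k1'],0,0,0.]))[:,0]
    Q=np.c_[p*d[d>0][:,None],d[d>0]]@M[:3,:3].T+M[:3,3]
    C=z['a'][v,u].astype(int); blue=C[:,2]-C[:,0]>60; white=C.min(1)>190
    w=Q[white&~blue&(Q[:,2]>lo)&(Q[:,2]<hi)&(Q[:,0]>-80)&(Q[:,0]<84)&(abs(Q[:,1])<57)]
    # robust plane on frame
    A=np.c_[w[:,:2],np.ones(len(w))]
    k=np.ones(len(w),bool)
    for _ in range(8):
        s=np.linalg.lstsq(A[k],w[k,2],rcond=None)[0]; k=abs(A@s-w[:,2])<1.5
    print(f,s,k.sum(),len(w),cv2.minAreaRect(w[k][:,:2].astype(np.float32)))
    q=w[k]
    for a,b in [(-40,-20),(10,20),(30,50),(60,75)]:
        y=q[(q[:,0]>a)&(q[:,0]<b),1]
        if len(y)>20: print(a,np.percentile(y,[1,99]),np.percentile(y,[1,99]).mean())
    x=q[abs(q[:,1])<40,0]; print('xmax',np.percentile(x,99.5))
E
```

```text
w2 [0. 0. 0.] 0 0 ((0.0, 0.0), (0.0, 0.0), 0.0)Traceback (most recent call last):
  File "<stdin>", line 19, in <module>
    return _quantile_unchecked(
        a, q, axis, out, overwrite_input, method, keepdims, weights)
    return _ureduce(a,
                    func=_quantile_ureduce_func,
    ...<5 lines>...
                    overwrite_input=overwrite_input,
                    method=method)
    r = func(a, **kwargs)
    result = _quantile(arr,
                       quantiles=q,
    ...<2 lines>...
                       out=out,
                       weights=wgt)
    slices_having_nans = np.isnan(arr[-1, ...])
                                  ~~~^^^^^^^^^
IndexError: index -1 is out of bounds for axis 0 with size 0
```

Brightness threshold was too high; I'll lower it.

```bash
cat > pl.py <<'E'
from h import *
c,K,_=cam('wrist')
for f,(lo,hi) in [('w2',(196,212)),('w3',(26,42))]:
    z=np.load(f+'.npz'); d=z['d']; M=np.array(c['mount'])
    v,u=np.nonzero(d>0); p=cv2.undistortPoints(np.stack([u,v],1).astype(float)[:,None],K,np.array([c['k1'],0,0,0.]))[:,0]
    Q=np.c_[p*d[d>0][:,None],d[d>0]]@M[:3,:3].T+M[:3,3]
    C=z['a'][v,u].astype(int); blue=C[:,2]-C[:,0]>60; white=C.min(1)>120
    w=Q[white&~blue&(Q[:,2]>lo)&(Q[:,2]<hi)&(Q[:,0]>-80)&(Q[:,0]<84)&(abs(Q[:,1])<57)&((abs(Q[:,1])>38)|(Q[:,0]>66))]
    A=np.c_[w[:,:2],np.ones(len(w))]; s=np.array([0,0,np.median(w[:,2])])
    for t in [3,2,1.5,1.5,1.5]:
        k=abs(A@s-w[:,2])<t; s=np.linalg.lstsq(A[k],w[k,2],rcond=None)[0]
    print(f,'slopes %.4f %.4f z0 %.2f'%tuple(s),k.sum(),len(w))
    q=w[k]
    for a,b in [(-40,-20),(10,20),(30,50),(60,75)]:
        y=q[(q[:,0]>a)&(q[:,0]<b),1]
        if len(y)>20: print(a,np.percentile(y,[1,99]),np.percentile(y,[1,99]).mean())
    x=q[abs(q[:,1])<40,0]; print('x max',np.percentile(x,99.5))
E
python3 pl.py
```

```text
w2 slopes -0.0006 0.0010 z0 204.00 6022 6524
-40 [-52.86  50.96] -0.9503646509717463
10 [-56.72  56.12] -0.30216040930773147
30 [-53.67  49.66] -2.0026916952035307
60 [-54.22  53.78] -0.2201931373194128
x max 79.79232797513708
w3 slopes 0.0009 -0.0003 z0 32.43 19703 20968
-40 [-41.79  49.89] 4.050648150862223
10 [-55.54  56.41] 0.4319233119170498
30 [-51.02  53.09] 1.0352093738048715
60 [-53.03  54.03] 0.5007121550863332
x max 79.15721257300352
```

>>> play_rows([
  [0.9, 0.1, 3, -1, -2],
  [0.9, 0.2, 7, -1, -5],
  [0.9, 0.3, 11, -1, -8],
  [0.9, 0.4, 15, -1, -11],
  [0.9, 0.5, 19, -1, -13.3],
  [0.9, 0.5, 22, -1, -13.3],
  [0.9, 0.5, 24.5, -1, -13.3],
  [0.9, 0.5, 25.8, -1, -13.3],
  [0.9, 0.5, 25.8, -1, -13.3],
  [0.9, 0.5, 25.8, -1, -13.3],
])

```text
clock: 6.15
eef_pos: [467.5, -67.9, 212.3]
tool_rot: [-3.14, 0.001, 0.245]
force: [-0.2, 0.4, -2.1]
width: 20.5
gripper_force: 59.4
```

```bash
cat >> h.py <<'E'
def avg(n=8):
    L=[]
    for _ in range(n):
        s=ctrl.read_state(); L.append(np.r_[s['eef_pos'],s['tool_rot'][2],s['force']]); ctrl.get_image('top')
    m=np.mean(L,0); print('avg pos',m[:3],'yaw %.4f'%m[3],'F',m[4:],'sd',np.std(L,0)[:3]); return m
def goa(x,y,z,yaw,n=8):
    m=avg(n); c,s=np.cos(m[3]),np.sin(m[3]); d=np.array([x,y,z])-m[:3]
    print('cm',np.array([c*d[0]+s*d[1],s*d[0]-c*d[1],-d[2]])/10,'spin',np.degrees(m[3]-yaw))
E
python3 -c "
from h import *
goa(467.4,-70.1,169.2,.2443)"
```

```text
avg pos [467.83 -67.76 212.76] yaw 0.2461 F [-0.24  0.02 -2.08] sd [0.16 0.38 0.26]
cm [-0.1   0.22  4.36] spin 0.10065301520219212
```

>>> play_rows([
  [0.9, -0.1, 0.2, 0.5, 0],
  [0.9, -0.1, 0.2, 1.5, 0],
  [0.9, -0.1, 0.2, 2.5, 0],
  [0.9, -0.1, 0.2, 3.2, 0],
  [0.9, -0.1, 0.2, 3.6, 0],
  [0.9, -0.1, 0.2, 3.8, 0],
  [0.9, -0.1, 0.2, 3.9, 0],
  [0.9, -0.1, 0.2, 3.9, 0],
  [0.9, -0.1, 0.2, 3.9, 0],
])

```text
clock: 7.45
eef_pos: [467.6, -71.4, 174.2]
tool_rot: [3.141, -0.001, 0.244]
force: [0.5, 0.2, -2.5]
width: 20.4
gripper_force: 59.4
```

```bash
python3 -c "
from h import *
goa(467.4,-70.1,169.2,.2443,6); a,d=ctrl.get_image('scene'); s=ctrl.get_image('wrist')[0]
save('s4.png',np.hstack([cv2.resize(a[130:280,270:430],(427,400),interpolation=cv2.INTER_CUBIC),cv2.resize(s[0:400],None,fx=.58,fy=1)[:400]]))"
```

```text
avg pos [467.56 -71.4  174.21] yaw 0.2439 F [ 0.33  0.1  -2.55] sd [0.05 0.01 0.03]
cm [ 0.02 -0.13  0.5 ] spin -0.020565623394852874
```

View pics/s4.png

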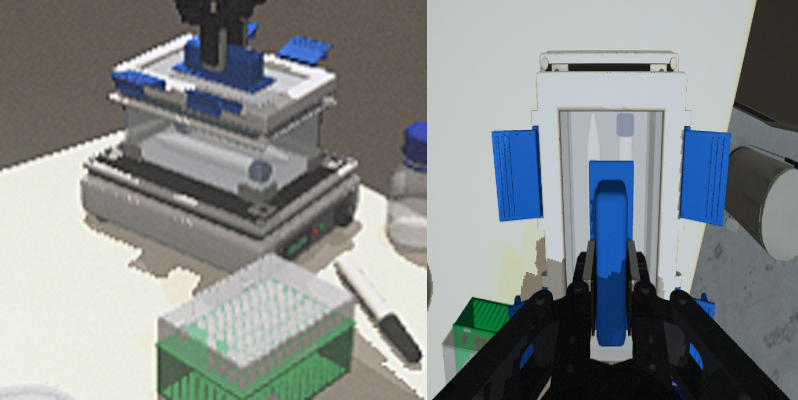

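The lid is held level over the mouth (left: box under it; right: frame at x 540–690), with no contact force yet. I correct 1 mm and go on down.

>>> play_rows([
  [0.9, 0, -0.1, 0, 0],
  [0.9, 0, -0.1, 0.1, 0],
  [0.9, 0, -0.1, 0.2, 0],
  [0.9, 0, -0.1, 0.3, 0],
  [0.9, 0, -0.1, 0.3, 0],
  [0.9, 0, -0.1, 0.3, 0],
])

```text
clock: 8.45
eef_pos: [467.2, -70.4, 170.9]
tool_rot: [-3.142, 0.0, 0.244]
force: [0.5, -0.0, -2.4]
width: 20.4
gripper_force: 59.4
```

```bash
python3 -c "
from h import *
goa(467.4,-70.1,169.2,.2443,3)"
```

```text
avg pos [467.17 -70.44 170.95] yaw 0.2439 F [ 0.09 -0.09 -2.53] sd [0.02 0.01 0.03]
cm [ 0.03 -0.03  0.17] spin -0.022620022429016347
```

>>> play_rows([
  [0.9, 0, 0, 0.05, 0],
  [0.9, 0, 0, 0.1, 0],
  [0.9, 0, 0, 0.15, 0],
  [0.9, 0, 0, 0.2, 0],
  [0.9, 0, 0, 0.2, 0],
  [0.9, 0, 0, 0.2, 0],
])

```text
clock: 9.2
eef_pos: [467.1, -70.4, 169.1]
tool_rot: [3.142, -0.0, 0.244]
force: [-1.1, 0.0, 0.3]
width: 20.6
gripper_force: 59.9
```

```bash
python3 -c "
from h import *
avg(2)"
```

```text
avg pos [467.13 -70.41 169.1 ] yaw 0.2440 F [-1.04 -0.13  0.68] sd [0.01 0.01 0.  ]
```

>>> play_rows([
  [0.9, 0, 0, 0.05, 0],
  [0.9, 0, 0, 0.05, 0],
  [0.4, 0, 0, 0.05, 0],
  [0.4, 0, 0, 0.05, 0],
  [0.4, 0, 0, 0.05, 0],
  [0.4, 0, 0, -1, 0],
  [0.4, 0, 0, -4, 0],
  [0.4, 0, 0, -8, 0],
  [0.4, 0, 0, -13, 0],
  [0.4, 0, 0, -13, 0],
])

```text
clock: 10.3
eef_pos: [470.9, -70.7, 305.5]
tool_rot: [3.137, -0.012, 0.244]
force: [0.7, -0.9, 0.9]
width: 51.4
gripper_force: 0.0
```

```bash
cat > seat.py <<'E'
from h import *
import sys
m=avg(3); s=ctrl.read_state(); a,d=ctrl.get_image('wrist'); T=tcp(s); T[:3,3]=m[:3]; save(sys.argv[1]+'.png',a)
c,K,_=cam('wrist'); E=T@np.array(c['mount'])
P,uv=pts('wrist',d,None,s); P=P-tcp(s)[:3,3]+m[:3]
t=.2443; B=np.c_[(P[:,:2]-[466.9,-70.7])@np.array([[np.cos(t),-np.sin(t)],[np.sin(t),np.cos(t)]]),P[:,2]]
C=a[uv[:,1],uv[:,0]].astype(int); blue=C[:,2]-C[:,0]>60
w=B[~blue&(B[:,2]>130)&(B[:,2]<146)&(abs(B[:,0])<84)&(abs(B[:,1])<58)&((abs(B[:,1])>38)|(abs(B[:,0])>66))]
A=np.c_[w[:,:2],np.ones(len(w))]; q=np.array([0,0,np.median(w[:,2])])
for k_ in [3,2,1.5,1.5]:
    k=abs(A@q-w[:,2])<k_; q=np.linalg.lstsq(A[k],w[k,2],rcond=None)[0]
print('plane',q,k.sum(),cv2.minAreaRect(w[k][:,:2].astype(np.float32)))
g=B[blue&(abs(B[:,1])<20)&(B[:,2]>150)]; print('bar',cv2.minAreaRect(g[:,:2].astype(np.float32)),len(g))
for n,sx,sy in [(1,-1,1),(2,1,1),(3,-1,-1),(4,1,-1)]:
    k=B[blue&(abs(B[:,0]-38*sx)<15)&(B[:,1]*sy>50)&(B[:,2]>90)]
    if len(k)>20: 
        y=np.percentile(abs(k[:,1]),[2,98]); zi=np.median(k[abs(k[:,1])<y[0]+4,2]); zo=np.median(k[abs(k[:,1])>y[1]-4,2])
        print('clip',n,len(k),'y',y,'z in/out',zi,zo,'x',np.percentile(B[blue&(B[:,0]*sx>8)&(B[:,1]*sy>57)][:,0],[2,98]))
E
python3 seat.py w5
```

```text
avg pos [469.25 -70.59 302.97] yaw 0.2438 F [ 0.18 -0.46  0.06] sd [1.32 0.09 2.  ]
plane [  0.     0.   140.39] 9170 ((2.7628631591796875, -0.9905853271484375), (113.8823013305664, 158.8645782470703), 89.99925231933594)
bar ((3.1466903686523438, -1.9099340438842773), (68.03541564941406, 22.013227462768555), 0.026629798114299774) 2523
clip 1 1068 y [50.8  75.97] z in/out 145.21595745221708 155.05106054952233 x [-52.59 -17.03]
clip 2 1543 y [51.59 79.16] z in/out 145.16359627380172 150.15884905235893 x [22.46 58.83]
clip 3 1099 y [54.67 81.07] z in/out 144.98445919704596 152.28899073487852 x [-164.41  -17.2 ]
clip 4 1501 y [54.29 79.65] z in/out 145.24104319912502 154.63403473546208 x [22.28 58.43]
```

View pics/w5.png

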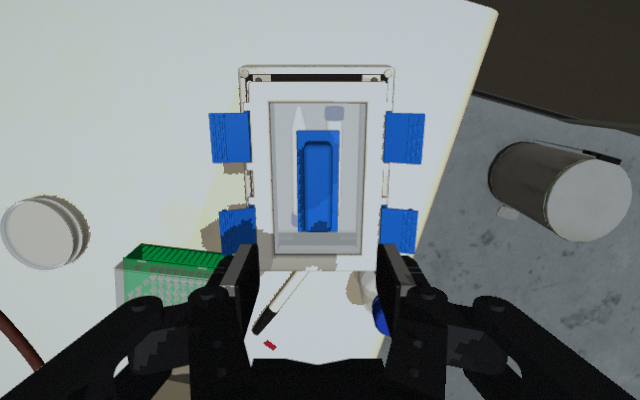

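The lid sits in the mouth at (318, 178) with all four clips still spread. The arm was still settling when measured, so I measure again.

```bash
python3 seat.py w6
```

```text
avg pos [466.25 -70.36 298.11] yaw 0.2440 F [ 0.12  0.13 -0.37] sd [0.05 0.01 0.26]
plane [  0.    -0.   137.04] 9433 ((0.09995269775390625, -0.6017723083496094), (114.72402954101562, 158.83351135253906), 89.96422576904297)
bar ((0.4665031433105469, -1.1052436828613281), (21.996644973754883, 68.2319107055664), 89.9291763305664) 2545
clip 1 1151 y [51.53 76.77] z in/out 141.7144724621595 151.72982587888953 x [-55.47 -19.39]
clip 2 1585 y [52.32 79.95] z in/out 141.81273463008313 146.89441176977658 x [19.93 55.92]
clip 3 1178 y [53.96 80.37] z in/out 141.7976073884651 149.00335863809266 x [-166.53  -19.68]
clip 4 1539 y [53.51 78.99] z in/out 141.90428950521522 151.36578116160698 x [19.84 55.93]
```

>>> play_rows([
  [1, 1.5, -3.5, 3, 0],
  [1, 3, -7, 6, 0],
  [1, 3.8, -8.8, 9.5, 0],
  [1, 3.8, -8.8, 10.5, 0],
  [1, 3.8, -8.8, 10.5, 0],
  [1, 3.8, -8.8, 10.5, 0],
  [1, 3.8, -8.8, 10.5, 0],
])

```text
clock: 11.4
eef_pos: [483.6, 22.8, 195.1]
tool_rot: [3.141, -0.002, 0.242]
force: [0.4, -1.0, 0.3]
width: 0.0
gripper_force: 0.0
```

```bash
cat > b.py <<'E'
from h import *
import sys
m=avg(3); t=.2443; d=m[:2]-[466.7,-70.6]; c,s=np.cos(t),np.sin(t)
f=m[4:]
print('box x %.1f y %.1f tip z %.1f (rel hinge %.1f) Fx %.1f Fy %.1f Fz %.1f w %.1f'%(c*d[0]+s*d[1],-s*d[0]+c*d[1],m[2]-25,m[2]-25-135.7,c*f[0]+s*f[1],-s*f[0]+c*f[1],f[2],ctrl.read_state()['width']))
E
python3 b.py
```

```text
avg pos [483.53  22.98 195.16] yaw 0.2418 F [ 0.37 -0.44  0.13] sd [0.03 0.15 0.03]
box x 39.0 y 86.7 tip z 170.2 (rel hinge 34.5) Fx 0.2 Fy -0.5 Fz 0.1 w -0.5
```

>>> play_rows([
  [1, 0, -0.15, 0.8, 0],
  [1, 0, -0.15, 1.5, 0],
  [1, 0, -0.15, 2.0, 0],
  [1, 0, -0.15, 2.5, 0],
  [1, 0, -0.15, 3.0, 0],
  [1, 0, -0.15, 3.5, 0],
  [1, 0, -0.15, 4.0, 0],
  [1, 0, -0.15, 4.5, 0],
  [1, 0, -0.15, 5.0, 0],
  [1, 0, -0.15, 5.4, 0],
])

```text
clock: 12.55
eef_pos: [482.3, 25.4, 139.5]
tool_rot: [3.141, 0.0, 0.244]
force: [0.1, 0.3, -0.2]
width: -0.1
gripper_force: 0.1
```

```bash
python3 b.py
```

```text
avg pos [482.14  25.4  139.32] yaw 0.2438 F [-0.15  0.23 -0.6 ] sd [0.14 0.01 0.19]
box x 38.2 y 89.4 tip z 114.3 (rel hinge -21.4) Fx -0.1 Fy 0.3 Fz -0.6 w 0.1
```

>>> play_rows([
  [1, 0, 0.15, 0.05, 0],
  [1, 0, 0.3, 0.1, 0],
  [1, 0, 0.45, 0.15, 0],
  [1, 0, 0.55, 0.2, 0],
  [1, 0, 0.55, 0.2, 0],
])

```text
clock: 13.2
eef_pos: [483.8, 20.0, 138.0]
tool_rot: [3.141, -0.0, 0.244]
force: [0.3, 0.5, 0.1]
width: 0.3
gripper_force: 0.0
```

```bash
python3 b.py
```

```text
avg pos [483.79  20.07 137.99] yaw 0.2437 F [0.22 0.07 0.16] sd [0.02 0.05 0.01]
box x 38.5 y 83.8 tip z 113.0 (rel hinge -22.7) Fx 0.2 Fy 0.0 Fz 0.2 w 0.3
```

>>> play_rows([
  [1, 0, 0.05, 0.03, 0],
  [1, 0, 0.1, 0.06, 0],
  [1, 0, 0.15, 0.08, 0],
  [1, 0, 0.2, 0.1, 0],
  [1, 0, 0.2, 0.1, 0],
])

```text
clock: 13.85
eef_pos: [484.1, 18.8, 136.9]
tool_rot: [-3.141, 0.0, 0.244]
force: [-0.6, 2.3, 0.2]
width: 0.3
gripper_force: 0.9
```

>>> play_rows([
  [1, 0, 0.05, 0.03, 0],
  [1, 0, 0.1, 0.06, 0],
  [1, 0, 0.1, 0.06, 0],
])

```text
clock: 14.15
eef_pos: [484.2, 18.4, 136.3]
tool_rot: [-3.14, 0.0, 0.245]
force: [-0.5, 4.9, 0.5]
width: 0.2
gripper_force: 2.3
```

```bash
python3 b.py
```

```text
avg pos [484.2   18.37 136.29] yaw 0.2449 F [-0.77  4.35  0.04] sd [0.   0.01 0.  ]
box x 38.5 y 82.1 tip z 111.3 (rel hinge -24.4) Fx 0.3 Fy 4.4 Fz 0.0 w -0.2
```

>>> play_rows([
  [1, 0, 0.05, 0.04, 0],
  [1, 0, 0.1, 0.08, 0],
  [1, 0, 0.15, 0.12, 0],
  [1, 0, 0.15, 0.12, 0],
])

```text
clock: 14.7
eef_pos: [484.3, 17.7, 135.1]
tool_rot: [-3.139, 0.0, 0.246]
force: [-1.3, 6.5, 1.0]
width: 0.0
gripper_force: 3.4
```

>>> play_rows([
  [1, 0, 0.05, 0.02, 0],
  [1, 0, 0.1, 0.05, 0],
  [1, 0, 0.1, 0.05, 0],
])

```text
clock: 15.0
eef_pos: [484.4, 17.4, 134.6]
tool_rot: [-3.139, 0.0, 0.246]
force: [-2.6, 8.4, 0.6]
width: -0.1
gripper_force: 4.1
```

```bash
python3 b.py
```

```text
avg pos [484.43  17.38 134.56] yaw 0.2461 F [-2.47  8.8   0.64] sd [0.02 0.01 0.01]
box x 38.5 y 81.1 tip z 109.6 (rel hinge -26.1) Fx -0.3 Fy 9.1 Fz 0.6 w -0.0
```

>>> play_rows([
  [1, 0, 0.05, 0.01, 0],
  [1, 0, 0.1, 0.02, 0],
  [1, 0, 0.15, 0.03, 0],
  [1, 0, 0.15, 0.03, 0],
])

```text
clock: 15.55
eef_pos: [484.5, 16.9, 134.1]
tool_rot: [-3.138, 0.001, 0.247]
force: [-2.4, 10.6, -0.7]
width: 0.1
gripper_force: 5.0
```

>>> play_rows([
  [1, 0, 0.05, 0.01, 0],
  [1, 0, 0.1, 0.02, 0],
  [1, 0, 0.1, 0.02, 0],
])

```text
clock: 15.85
eef_pos: [484.6, 16.5, 133.7]
tool_rot: [-3.137, 0.001, 0.247]
force: [-2.6, 11.6, -1.9]
width: 0.1
gripper_force: 5.5
```

```bash
python3 b.py
```

```text
avg pos [484.59  16.54 133.71] yaw 0.2474 F [-2.24 11.79 -2.55] sd [0.01 0.02 0.  ]
box x 38.4 y 80.2 tip z 108.7 (rel hinge -27.0) Fx 0.7 Fy 12.0 Fz -2.5 w -0.0
```

>>> play_rows([
  [1, 0, 0.05, 0.08, 0],
  [1, 0, 0.1, 0.14, 0],
  [1, 0, 0.12, 0.2, 0],
  [1, 0, 0.12, 0.2, 0],
])

```text
clock: 16.4
eef_pos: [485.7, 12.0, 132.1]
tool_rot: [-3.141, 0.0, 0.244]
force: [-1.3, 5.0, 0.2]
width: 0.2
gripper_force: 2.7
```

>>> play_rows([
  [1, 0, 0.05, 0.04, 0],
  [1, 0, 0.1, 0.08, 0],
  [1, 0, 0.1, 0.08, 0],
])

```text
clock: 16.7
eef_pos: [485.7, 11.9, 131.7]
tool_rot: [-3.14, 0.0, 0.245]
force: [-1.9, 7.9, 5.4]
width: 0.0
gripper_force: 4.1
```

```bash
python3 b.py
```

```text
avg pos [485.69  11.92 131.68] yaw 0.2451 F [-2.7   7.18  5.07] sd [0.01 0.01 0.02]
box x 38.4 y 75.5 tip z 106.7 (rel hinge -29.0) Fx -0.9 Fy 7.6 Fz 5.1 w 0.2
```

>>> play_rows([
  [1, 0, -0.6, 0, 0],
  [1, 0, -1.6, -0.5, 0],
  [1, 0, -1.6, -3.5, 0],
  [1, 0, -1.6, -6.3, 0],
  [1, -2, -1.6, -6.3, 0],
  [1, -5, -1.6, -6.3, 0],
  [1, -7.3, -1.6, -6.3, 0],
  [1, -7.3, -1.6, -6.3, 0],
  [1, -7.3, -1.6, -6.3, 0],
])

```text
clock: 17.75
eef_pos: [412.2, 8.1, 194.9]
tool_rot: [3.141, -0.002, 0.243]
force: [0.6, 0.6, 0.4]
width: 0.2
gripper_force: 0.0
```

```bash
python3 b.py; python3 seat.py w7
```

```text
avg pos [412.65   8.32 194.81] yaw 0.2437 F [ 0.18 -0.01  0.33] sd [0.35 0.16 0.08]
box x -33.4 y 89.7 tip z 169.8 (rel hinge 34.1) Fx 0.2 Fy -0.1 Fz 0.3 w -0.0
avg pos [412.64   8.53 194.46] yaw 0.2442 F [0.16 0.24 0.39] sd [0.18 0.02 0.08]
plane [  0.     0.   136.98] 23965 ((-0.1330413818359375, -0.4264488220214844), (159.03573608398438, 115.08058166503906), 0.022919001057744026)
bar ((0.5926628112792969, -1.718541145324707), (68.47221374511719, 22.460968017578125), 0.36782875657081604) 6970
clip 1 2491 y [50.68 77.  ] z in/out 141.90722688507418 151.43625212906892 x [-54.71 -19.02]
clip 2 1514 y [51.59 61.34] z in/out 136.22972059063517 135.00274843858128 x [20.72 56.3 ]
clip 3 2936 y [54.39 78.  ] z in/out 141.61499512592349 148.00603945236483 x [-149.67  -19.89]
clip 4 1457 y [53.64 62.88] z in/out 141.59996818224766 143.49729969903927 x [19.38 54.94]
```

>>> play_rows([
  [1, 0, 0.1, 0.8, 0],
  [1, 0, 0.1, 1.5, 0],
  [1, 0, 0.1, 2.1, 0],
  [1, 0, 0.1, 2.7, 0],
  [1, 0, 0.1, 3.3, 0],
  [1, 0, 0.1, 3.9, 0],
  [1, 0, 0.1, 4.5, 0],
  [1, 0, 0.1, 5.1, 0],
  [1, 0, 0.1, 5.6, 0],
  [1, 0, 0.1, 5.6, 0],
])

```text
clock: 19.1
eef_pos: [411.5, 6.9, 137.7]
tool_rot: [3.141, 0.001, 0.243]
force: [-1.0, 0.3, 0.2]
width: -0.1
gripper_force: 0.0
```

>>> play_rows([
  [1, 0, 0.15, 0.05, 0],
  [1, 0, 0.3, 0.1, 0],
  [1, 0, 0.45, 0.15, 0],
  [1, 0, 0.55, 0.2, 0],
  [1, 0, 0.55, 0.2, 0],
  [1, 0, 0.55, 0.2, 0],
])

```text
clock: 19.7
eef_pos: [413.1, 1.9, 136.4]
tool_rot: [3.141, -0.0, 0.244]
force: [-1.3, -0.3, 0.1]
width: -0.0
gripper_force: 0.0
```

```bash
python3 b.py
```

```text
avg pos [413.12   1.89 136.43] yaw 0.2439 F [-0.57 -0.27 -0.26] sd [0.02 0.01 0.  ]
box x -34.5 y 83.3 tip z 111.4 (rel hinge -24.3) Fx -0.6 Fy -0.1 Fz -0.3 w -0.3
```

>>> play_rows([
  [1, 0, 0.06, 0.03, 0],
  [1, 0, 0.12, 0.06, 0],
  [1, 0, 0.18, 0.09, 0],
  [1, 0, 0.24, 0.12, 0],
  [1, 0, 0.3, 0.15, 0],
  [1, 0, 0.35, 0.2, 0],
  [1, 0, 0.35, 0.2, 0],
])

```text
clock: 20.55
eef_pos: [413.5, 0.4, 134.2]
tool_rot: [-3.14, 0.0, 0.246]
force: [-1.1, 8.2, -0.7]
width: -0.1
gripper_force: 3.5
```

>>> play_rows([
  [1, 0, 0.05, 0.04, 0],
  [1, 0, 0.1, 0.08, 0],
  [1, 0, 0.15, 0.12, 0],
  [1, 0, 0.2, 0.15, 0],
  [1, 0, 0.2, 0.15, 0],
])

```text
clock: 21.05
eef_pos: [413.8, -1.0, 132.6]
tool_rot: [-3.139, 0.0, 0.247]
force: [-1.8, 9.4, -2.7]
width: 0.3
gripper_force: 4.2
```

```bash
python3 b.py
```

```text
avg pos [413.78  -0.97 132.54] yaw 0.2468 F [-1.36  8.95 -2.51] sd [0.   0.02 0.01]
box x -34.5 y 80.4 tip z 107.5 (rel hinge -28.2) Fx 0.9 Fy 9.0 Fz -2.5 w 0.3
```

>>> play_rows([
  [1, 0, 0.05, 0.06, 0],
  [1, 0, 0.1, 0.12, 0],
  [1, 0, 0.15, 0.18, 0],
  [1, 0, 0.15, 0.2, 0],
])

```text
clock: 21.6
eef_pos: [414.9, -5.4, 130.8]
tool_rot: [3.141, -0.0, 0.243]
force: [-0.1, 0.3, -0.2]
width: 0.1
gripper_force: 0.2
```

>>> play_rows([
  [1, 0, 0.05, 0.04, 0],
  [1, 0, 0.1, 0.08, 0],
  [1, 0, 0.15, 0.08, 0],
  [1, 0, 0.15, 0.08, 0],
])

```text
clock: 22.0
eef_pos: [414.9, -5.5, 130.2]
tool_rot: [-3.141, 0.0, 0.245]
force: [-1.9, 4.5, 3.5]
width: 0.3
gripper_force: 2.6
```

```bash
python3 b.py
```

```text
avg pos [414.92  -5.52 130.18] yaw 0.2449 F [-1.81  5.18  3.56] sd [0.01 0.   0.01]
box x -34.5 y 75.7 tip z 105.2 (rel hinge -30.5) Fx -0.5 Fy 5.5 Fz 3.6 w -0.1
```

>>> play_rows([
  [1, 0, -0.6, 0, 0],
  [1, 0, -1.4, -0.5, 0],
  [1, 0, -1.4, -4, 0],
  [1, 0, -1.4, -8.3, 0],
  [1, 0, 2, -8.3, 0],
  [1, 0, 6, -8.3, 0],
  [1, 0, 10, -8.3, 0],
  [1, 0, 14, -8.3, 0],
  [1, -0.2, 16.4, -7.5, 0],
  [1, -0.2, 16.4, -6.5, 0],
])

```text
clock: 23.15
eef_pos: [453.4, -170.1, 195.3]
tool_rot: [3.138, -0.001, 0.238]
force: [-0.4, 0.0, -0.4]
width: -0.1
gripper_force: 0.0
```

```bash
python3 b.py; python3 b.py;  python3 seat.py w8
```

```text
avg pos [ 452.28 -167.55  194.31] yaw 0.2403 F [-0.29  0.57 -0.44] sd [0.8  1.91 0.74]
box x -37.4 y -90.6 tip z 169.3 (rel hinge 33.6) Fx -0.1 Fy 0.6 Fz -0.4 w -0.0
avg pos [ 452.37 -164.44  194.93] yaw 0.2456 F [-0.03  0.22  0.23] sd [0.33 0.15 0.29]
box x -36.6 y -87.6 tip z 169.9 (rel hinge 34.2) Fx 0.0 Fy 0.2 Fz 0.2 w -0.2
avg pos [ 453.   -164.68  195.47] yaw 0.2461 F [-0.19 -0.26 -0.03] sd [0.06 0.19 0.04]
plane [  0.    -0.   136.76] 21907 ((-1.7257766723632812, -0.9512443542480469), (114.33892059326172, 156.86001586914062), 89.8284683227539)
bar ((-0.06776046752929688, -2.4466733932495117), (22.40317153930664, 68.9843978881836), 89.891845703125) 7864
clip 1 820 y [51.55 60.66] z in/out 135.9943580021141 135.2723453190381 x [-188.23  -21.33]
clip 2 1125 y [51.33 60.58] z in/out 136.08092220106067 135.24970551851416 x [19.73 56.18]
clip 3 2460 y [54.82 81.81] z in/out 141.59124421808139 149.07570970599448 x [-148.03  -19.63]
clip 4 4140 y [54.3  80.84] z in/out 141.65878717050555 150.9291760743987 x [19.71 55.83]
```

>>> play_rows([
  [1, 0, 0.15, 0.8, 0],
  [1, 0, 0.15, 1.5, 0],
  [1, 0, 0.15, 2.1, 0],
  [1, 0, 0.15, 2.7, 0],
  [1, 0, 0.15, 3.3, 0],
  [1, 0, 0.15, 3.9, 0],
  [1, 0, 0.15, 4.5, 0],
  [1, 0, 0.15, 5.1, 0],
  [1, 0, 0.15, 5.6, 0],
  [1, 0, 0.15, 5.6, 0],
])

```text
clock: 24.65
eef_pos: [452.7, -167.0, 138.3]
tool_rot: [-3.141, 0.001, 0.244]
force: [0.6, -0.4, -0.2]
width: 0.4
gripper_force: 0.0
```

>>> play_rows([
  [1, 0, -0.15, 0.05, 0],
  [1, 0, -0.3, 0.1, 0],
  [1, 0, -0.4, 0.15, 0],
  [1, 0, -0.4, 0.2, 0],
  [1, 0, -0.4, 0.2, 0],
])

```text
clock: 25.15
eef_pos: [452.2, -163.4, 137.1]
tool_rot: [3.142, -0.0, 0.244]
force: [-0.5, 0.5, -0.1]
width: 0.5
gripper_force: 0.0
```

```bash
python3 b.py
```

```text
avg pos [ 452.21 -163.43  137.14] yaw 0.2440 F [-0.14  0.32  0.15] sd [0.01 0.02 0.01]
box x -36.5 y -86.6 tip z 112.1 (rel hinge -23.6) Fx -0.1 Fy 0.3 Fz 0.2 w -0.2
```

>>> play_rows([
  [1, 0, -0.1, 0.03, 0],
  [1, 0, -0.2, 0.06, 0],
  [1, 0, -0.3, 0.09, 0],
  [1, 0, -0.38, 0.12, 0],
  [1, 0, -0.44, 0.15, 0],
  [1, 0, -0.5, 0.2, 0],
  [1, 0, -0.5, 0.2, 0],
])

```text
clock: 26.0
eef_pos: [450.9, -158.5, 135.0]
tool_rot: [-3.141, 0.0, 0.244]
force: [-0.3, -0.6, 0.3]
width: 0.0
gripper_force: 0.0
```

>>> play_rows([
  [1, 0, -0.05, 0.04, 0],
  [1, 0, -0.1, 0.08, 0],
  [1, 0, -0.15, 0.12, 0],
  [1, 0, -0.2, 0.15, 0],
  [1, 0, -0.2, 0.15, 0],
])

```text
clock: 26.5
eef_pos: [450.7, -157.4, 133.7]
tool_rot: [3.141, -0.0, 0.243]
force: [0.9, -3.8, 0.9]
width: -0.0
gripper_force: 1.9
```

```bash
python3 b.py
```

```text
avg pos [ 450.7  -157.41  133.71] yaw 0.2433 F [ 0.46 -4.26  1.34] sd [0.01 0.01 0.  ]
box x -36.5 y -80.4 tip z 108.7 (rel hinge -27.0) Fx -0.6 Fy -4.2 Fz 1.3 w 0.1
```

>>> play_rows([
  [1, 0, -0.05, 0.03, 0],
  [1, 0, -0.1, 0.06, 0],
  [1, 0, -0.15, 0.09, 0],
  [1, 0, -0.2, 0.1, 0],
  [1, 0, -0.2, 0.1, 0],
])

```text
clock: 27.15
eef_pos: [450.5, -156.7, 132.8]
tool_rot: [3.139, -0.001, 0.242]
force: [0.3, -8.0, 0.8]
width: -0.1
gripper_force: 4.0
```

>>> play_rows([
  [1, 0, -0.05, 0.04, 0],
  [1, 0, -0.1, 0.08, 0],
  [1, 0, -0.15, 0.12, 0],
  [1, 0, -0.15, 0.12, 0],
])

```text
clock: 27.55
eef_pos: [450.3, -155.8, 131.6]
tool_rot: [3.138, -0.001, 0.242]
force: [0.2, -9.0, -0.5]
width: -0.2
gripper_force: 4.6
```

```bash
python3 b.py
```

```text
avg pos [ 450.29 -155.78  131.61] yaw 0.2420 F [ 0.96 -8.89 -0.17] sd [0.   0.   0.01]
box x -36.5 y -78.7 tip z 106.6 (rel hinge -29.1) Fx -1.2 Fy -8.9 Fz -0.2 w -0.0
```

>>> play_rows([
  [1, 0, -0.05, 0.05, 0],
  [1, 0, -0.1, 0.1, 0],
  [1, 0, -0.15, 0.15, 0],
  [1, 0, -0.15, 0.15, 0],
])

```text
clock: 28.1
eef_pos: [449.8, -154.1, 130.1]
tool_rot: [3.139, -0.001, 0.242]
force: [0.3, -9.7, 2.1]
width: -0.5
gripper_force: 4.5
```

>>> play_rows([
  [1, 0, -0.05, 0.04, 0],
  [1, 0, -0.1, 0.08, 0],
  [1, 0, -0.15, 0.1, 0],
  [1, 0, -0.15, 0.1, 0],
])

```text
clock: 28.5
eef_pos: [449.8, -153.7, 129.8]
tool_rot: [3.137, -0.002, 0.241]
force: [-0.1, -11.3, 6.1]
width: 0.1
gripper_force: 5.6
```

```bash
python3 b.py
```

```text
avg pos [ 449.84 -153.74  129.79] yaw 0.2412 F [ -0.32 -11.58   6.16] sd [0.01 0.   0.01]
box x -36.5 y -76.6 tip z 104.8 (rel hinge -30.9) Fx -3.1 Fy -11.2 Fz 6.2 w -0.1
```

>>> play_rows([
  [1, 0, 0.6, 0, 0],
  [1, 0, 1.6, -0.5, 0],
  [1, 0, 1.6, -3.5, 0],
  [1, 0, 1.6, -6.6, 0],
  [1, 2, 1.6, -6.6, 0],
  [1, 5, 1.6, -6.6, 0],
  [1, 7.3, 1.6, -6.6, 0],
  [1, 7.3, 1.6, -6.6, 0],
  [1, 7.3, 1.6, -6.6, 0],
])

```text
clock: 29.55
eef_pos: [523.1, -147.6, 194.5]
tool_rot: [-3.14, 0.001, 0.245]
force: [-0.3, -0.7, -0.2]
width: -0.2
gripper_force: 0.0
```

```bash
python3 b.py; python3 b.py;  python3 seat.py w9
```

```text
avg pos [ 522.61 -148.06  194.51] yaw 0.2443 F [-0.35 -0.27 -0.04] sd [0.36 0.33 0.04]
box x 35.5 y -88.7 tip z 169.5 (rel hinge 33.8) Fx -0.4 Fy -0.2 Fz -0.0 w -0.1
avg pos [ 522.54 -148.62  194.77] yaw 0.2432 F [ 0.04 -0.3   0.03] sd [0.16 0.04 0.09]
box x 35.3 y -89.2 tip z 169.8 (rel hinge 34.1) Fx -0.0 Fy -0.3 Fz 0.0 w -0.1
avg pos [ 523.11 -148.56  194.93] yaw 0.2434 F [-0.27  0.08 -0.16] sd [0.13 0.05 0.01]
plane [  0.01   0.01 135.8 ] 12360 ((15.763832092285156, -0.884246826171875), (114.15802764892578, 128.04029846191406), 89.72225189208984)
bar ((10.38868522644043, -2.2092723846435547), (22.079973220825195, 50.350128173828125), 89.2672348022461) 3644
clip 1 590 y [52.1  61.48] z in/out 135.58483512284022 134.85276331627165 x [-123.83  -19.65]
clip 2 845 y [51.5  60.93] z in/out 136.0396192972 135.22036875553286 x [20.   56.48]
clip 4 2678 y [54.26 80.73] z in/out 140.15697766621878 149.31067923267278 x [20.08 55.78]
```

View pics/w9.png

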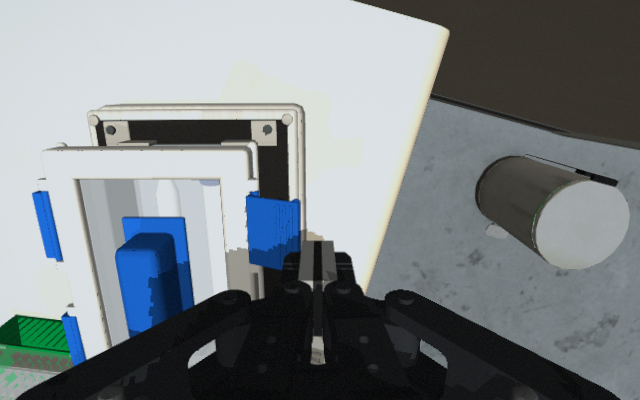

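This view shows clips 1 and 2 folded down at left and clip 4 still open at (272, 230); clip 3 is hidden by the gripper. The lid has dropped by about 1 mm, which fits clip 3 having snapped. Next is clip 4.

>>> play_rows([
  [1, 0.1, 0, 0.8, 0],
  [1, 0.1, 0, 1.5, 0],
  [1, 0.1, 0, 2.1, 0],
  [1, 0.1, 0, 2.7, 0],
  [1, 0.1, 0, 3.3, 0],
  [1, 0.1, 0, 3.9, 0],
  [1, 0.1, 0, 4.5, 0],
  [1, 0.1, 0, 5.1, 0],
  [1, 0.1, 0, 5.6, 0],
  [1, 0.1, 0, 5.6, 0],
])

```text
clock: 31.05
eef_pos: [523.9, -147.0, 137.9]
tool_rot: [-3.14, 0.002, 0.245]
force: [0.2, 0.7, -0.7]
width: 0.2
gripper_force: 0.0
```

>>> play_rows([
  [1, 0, -0.1, 0.05, 0],
  [1, 0, -0.2, 0.1, 0],
  [1, 0, -0.3, 0.15, 0],
  [1, 0, -0.4, 0.2, 0],
  [1, 0, -0.5, 0.25, 0],
  [1, 0, -0.6, 0.3, 0],
  [1, 0, -0.6, 0.3, 0],
])

```text
clock: 31.75
eef_pos: [523.1, -142.0, 135.8]
tool_rot: [-3.141, 0.0, 0.244]
force: [-0.2, -0.1, 0.7]
width: -0.0
gripper_force: 0.0
```

```bash
python3 b.py
```

```text
avg pos [ 523.09 -142.03  135.85] yaw 0.2441 F [0.17 0.23 0.55] sd [0.   0.03 0.01]
box x 37.4 y -82.9 tip z 110.8 (rel hinge -24.9) Fx 0.2 Fy 0.2 Fz 0.6 w 0.2
```

>>> play_rows([
  [1, 0, -0.06, 0.03, 0],
  [1, 0, -0.12, 0.06, 0],
  [1, 0, -0.18, 0.09, 0],
  [1, 0, -0.24, 0.12, 0],
  [1, 0, -0.3, 0.15, 0],
  [1, 0, -0.36, 0.2, 0],
  [1, 0, -0.36, 0.2, 0],
])

```text
clock: 32.6
eef_pos: [522.3, -138.7, 133.8]
tool_rot: [3.142, -0.0, 0.244]
force: [-0.2, -0.4, -0.3]
width: 0.2
gripper_force: 0.3
```

>>> play_rows([
  [1, 0, -0.05, 0.04, 0],
  [1, 0, -0.1, 0.08, 0],
  [1, 0, -0.15, 0.12, 0],
  [1, 0, -0.2, 0.15, 0],
  [1, 0, -0.2, 0.15, 0],
])

```text
clock: 33.1
eef_pos: [522.0, -137.5, 132.5]
tool_rot: [3.141, -0.0, 0.243]
force: [-0.9, -3.1, 1.2]
width: 0.3
gripper_force: 2.2
```

```bash
python3 b.py
```

```text
avg pos [ 522.02 -137.52  132.56] yaw 0.2434 F [ 0.11 -3.97  2.4 ] sd [0.01 0.01 0.02]
box x 37.5 y -78.3 tip z 107.6 (rel hinge -28.1) Fx -0.9 Fy -3.9 Fz 2.4 w -0.1
```

>>> play_rows([
  [1, 0, -0.05, 0.03, 0],
  [1, 0, -0.1, 0.06, 0],
  [1, 0, -0.15, 0.09, 0],
  [1, 0, -0.2, 0.1, 0],
  [1, 0, -0.2, 0.1, 0],
])

```text
clock: 33.75
eef_pos: [521.8, -136.4, 131.7]
tool_rot: [3.139, -0.001, 0.243]
force: [0.3, -7.0, 2.8]
width: 0.0
gripper_force: 3.6
```

>>> play_rows([
  [1, 0, -0.05, 0.04, 0],
  [1, 0, -0.1, 0.08, 0],
  [1, 0, -0.15, 0.1, 0],
  [1, 0, -0.15, 0.1, 0],
])

```text
clock: 34.15
eef_pos: [521.9, -136.1, 131.2]
tool_rot: [3.138, -0.002, 0.242]
force: [1.3, -9.3, 6.3]
width: 0.1
gripper_force: 4.7
```

```bash
python3 b.py
```

```text
avg pos [ 521.88 -136.11  131.21] yaw 0.2420 F [ 0.74 -8.92  6.28] sd [0.01 0.01 0.02]
box x 37.7 y -76.9 tip z 106.2 (rel hinge -29.5) Fx -1.4 Fy -8.8 Fz 6.3 w -0.1
```

```bash
cat > top.py <<'E'
from h import *
a,d=ctrl.get_image('top'); P,uv=pts('top',d); C=a[uv[:,1],uv[:,0]].astype(int); blue=C[:,2]-C[:,0]>60
t=.2443; B=np.c_[(P[:,:2]-[466.9,-70.7])@np.array([[np.cos(t),-np.sin(t)],[np.sin(t),np.cos(t)]]),P[:,2]]
for n,sx,sy in [(1,-1,1),(2,1,1),(3,-1,-1),(4,1,-1)]:
    k=B[blue&(abs(B[:,0]-38*sx)<19)&(B[:,1]*sy>45)&(B[:,1]*sy<95)&(B[:,2]>90)]
    print('clip',n,len(k),k.min(0) if len(k) else '',k.max(0) if len(k) else '')
save('top_last.png',cv2.resize(a[120:260,290:440],(640,600),interpolation=cv2.INTER_CUBIC))
E
python3 top.py
```

```text
clip 1 95 [-56.78  53.77 120.31] [-19.83  63.23 141.57]
clip 2 95 [ 19.21  53.21 122.47] [ 55.15  62.77 141.3 ]
clip 3 51 [-56.98 -62.38 132.61] [-23.08 -54.48 140.47]
clip 4 5 [ 20.69 -60.24 132.82] [ 24.86 -56.2  139.83]
```

View pics/top_last.png

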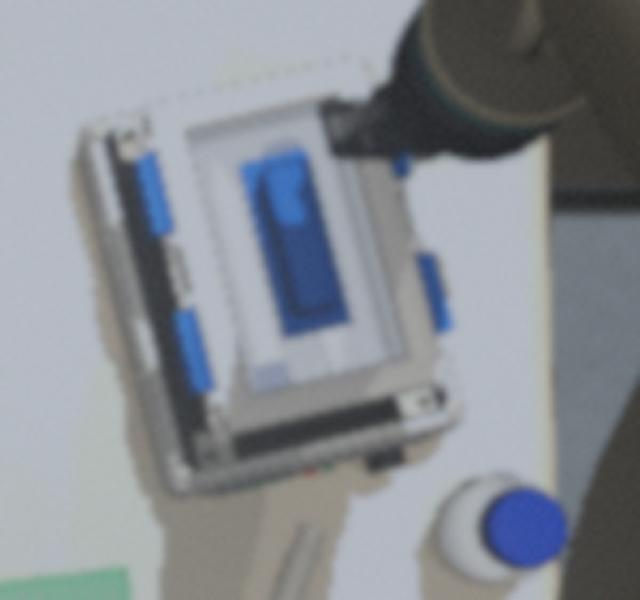

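Clip 3 is shut (its outer edge is at y = -62, like clips 1 and 2), and clip 4 is under the gripper. One more nudge on clip 4, then I back off and look.

>>> play_rows([
  [1, 0, -0.05, 0, 0],
  [1, 0, -0.1, 0, 0],
  [1, 0, -0.15, 0, 0],
  [1, 0, -0.15, 0, 0],
])

```text
clock: 34.75
eef_pos: [521.9, -135.8, 131.3]
tool_rot: [3.136, -0.002, 0.241]
force: [1.1, -10.5, 5.1]
width: -0.1
gripper_force: 5.9
```

>>> play_rows([
  [1, 0, 0.6, 0, 0],
  [1, 0, 1.8, -0.5, 0],
  [1, 0, 1.8, -4, 0],
  [1, 0, 1.8, -9, 0],
  [0.4, 0, -2, -13, 0],
  [0.4, -1.5, -6, -16, 0],
  [0.4, -4, -7.5, -16, 0],
  [0.4, -4, -7.5, -16, 0],
  [0.4, -4, -7.5, -16, 0],
  [0.4, -4, -7.5, -16, 0],
])

```text
clock: 35.75
eef_pos: [464.2, -69.2, 290.1]
tool_rot: [-3.141, 0.0, 0.244]
force: [-0.0, -1.0, -0.0]
width: 51.3
gripper_force: 0.0
```

```bash
python3 b.py; python3 b.py; python3 seat.py w10; python3 top.py
```

```text
avg pos [464.2  -69.25 289.94] yaw 0.2433 F [ 0.3  -0.77  0.12] sd [0.03 0.08 0.14]
box x -2.1 y 1.9 tip z 264.9 (rel hinge 129.2) Fx 0.1 Fy -0.8 Fz 0.1 w 51.3
avg pos [464.01 -69.22 289.8 ] yaw 0.2432 F [-0.02 -0.07 -0.03] sd [0.07 0.04 0.03]
box x -2.3 y 2.0 tip z 264.8 (rel hinge 129.1) Fx -0.0 Fy -0.1 Fz -0.0 w 51.3
avg pos [463.8  -69.02 290.01] yaw 0.2435 F [-0.   -0.15  0.13] sd [0.03 0.05 0.08]
plane [  0.     0.01 135.45] 9823 ((0.33190155029296875, -0.2508277893066406), (158.81304931640625, 115.49307250976562), 0.02406550943851471)
bar ((0.7109298706054688, -1.6839790344238281), (68.34077453613281, 21.89350700378418), 0.2819347679615021) 2651
clip 1 347 y [52.57 61.01] z in/out 135.19778547187445 134.62325517179968 x [-50.98 -19.26]
clip 2 477 y [52.24 61.22] z in/out 135.6114680437488 134.75046633537676 x [20.43 56.42]
clip 3 362 y [54.72 63.47] z in/out 134.0079463008385 133.12734334623468 x [-167.27  -19.47]
clip 4 462 y [54.87 63.55] z in/out 134.03775544902084 133.4021268812008 x [19.86 56.7 ]
clip 1 59 [-54.42  54.14 125.69] [-20.48  63.01 141.25]
clip 2 86 [ 19.02  53.98 126.73] [ 54.99  63.15 141.1 ]
clip 3 27 [-53.77 -58.57 133.75] [-20.66 -54.48 139.  ]
clip 4 0
```

View pics/w10.png

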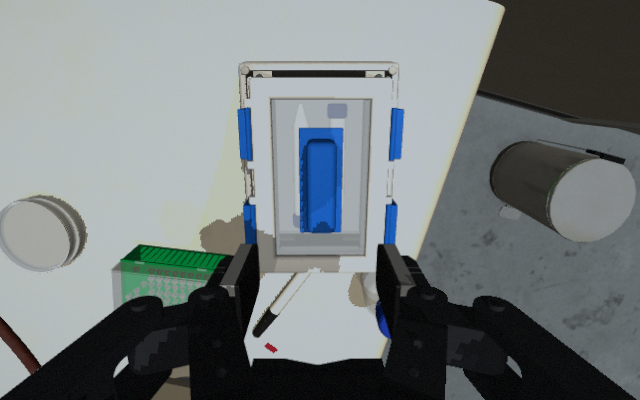

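```bash
python3 - <<'E'
from h import *
a,d=ctrl.get_image('scene'); P,uv=pts('scene',d); C=a[uv[:,1],uv[:,0]].astype(int); blue=C[:,2]-C[:,0]>50
t=.2443; B=np.c_[(P[:,:2]-[466.9,-70.7])@np.array([[np.cos(t),-np.sin(t)],[np.sin(t),np.cos(t)]]),P[:,2]]
for n,sx in [(1,-1),(2,1)]:
    k=B[blue&(abs(B[:,0]-38*sx)<16)&(abs(B[:,1]-62)<18)&(B[:,2]>100)&(B[:,2]<150)]
    for z0 in range(104,146,6):
        q=k[(k[:,2]>=z0)&(k[:,2]<z0+6),1]
        if len(q): print(n,z0,len(q),np.median(q))
b=a[130:270,290:430]; save('s_end.png',cv2.resize(b,(600,600),interpolation=cv2.INTER_CUBIC))
E
```

```text
1 110 9 62.36838438105621
1 116 6 62.02843223451555
1 134 34 60.61718012271598
2 110 11 62.569663325152966
2 116 5 61.4722467539963
2 128 1 59.33016844197693
2 134 32 60.41625595270236
```

View pics/s_end.png

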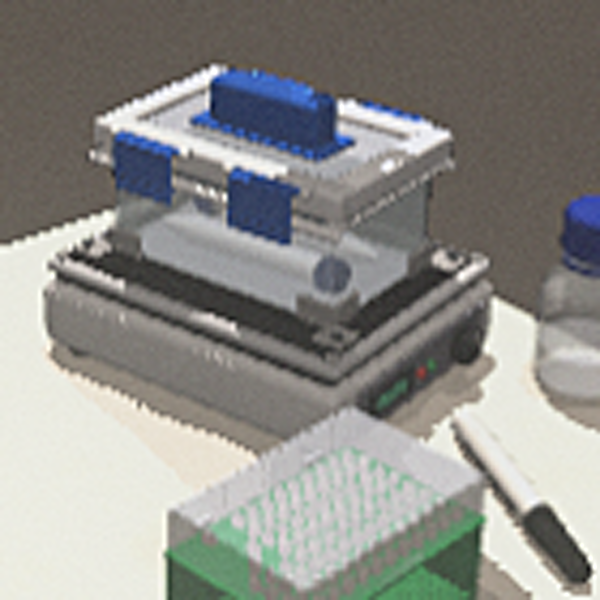

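The +y flaps hang straight down at the box's side, at (145, 165) and (262, 205) in the crop, and the lid is level. The -y pair looks folded in the wrist view, and that side has been drawn down. The gripper is clear, so I hand in.

```bash
python3 -c "
from cell import ctrl
print(ctrl.finish_job())"
```

```text
the job is handed in; nothing more can be done
None
```

I put the lid on with all four clips spread, then snapped all four clips shut, and handed the job in at about 37 s with the gripper clear. The highest force I read was about 13 N. The -y clips were judged from above, since no camera saw their faces, and the hand-in gave no verdict.

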